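# Bolt the objective case shut

## Task

Lock the objective case for carrying: with one fingertip press its long spring catch bar down and keep it down, and while it is down push the upright lug of the bolt with the other fingertip until the bolt is fully home in its keeper, then let go so that the catch springs back up and locks it. Only push, gently: do not pinch the lug or force the bolt, do not lift or shove the case about, and leave the objective can, the eyepiece and the loupe beside it where they stand.

Things in the scene. Friction and masses are not known exactly. Their poses are not given: they have to be found in the camera images.
- case: Grey flat case, 150 (x) x 200 (y) x 50 mm high, 2.5 kg, loose; origin at the centre of its underside, z up. A black carrying handle sticks out 21 mm at its -x side. On its top, both along case y: the catch bar (x = -28 mm, the handle's side) and the bolt (x = +28 mm, slides to +y). The gap between (x = -16 to +3 mm) is lower than 13 mm above the case's top.
- catch_top (a point): Centre of the upper face of the spring catch: dark steel bar with ribbed top, 24 mm wide (case x), 92 mm long (case y, centred on y = 0), 26 mm above the case's top when up (76 mm above the worktop). It moves only up and down, so a fingertip may slide along it while pressing. Fixed blocks beyond its ends (y = +-48 to 56 mm) are 17 mm above the case's top.
- catch (a joint): How far the catch is pressed, m: 0 up, 0.006 fully down at its stop; spring 2.5 N at the start, 5.5 N fully down. Pressed less than 0.0035 its tooth stands in a notch of the bolt and blocks it; beyond that the bolt is free. Let go with the bolt between its two notches, it stays down under the bolt.
- lug (a point): Centre of the top of the bolt's upright steel thumb lug: 26 mm wide (case x), 12 mm thick (case y), top 43 mm above the case's top. Push its face that looks to case -y. It goes from y = -10..-8 to y = +20..+24 mm. Its foot, 18 mm long, is 16 mm high, the flat bar below 13 mm; bridges over the bar at y = -74 to -64, 42 to 50 and (keeper) 66 to 80 mm are 18 mm high, all above the case's top.
- bolt (a joint): Travel of the bolt toward case +y, m: starts at 0 to 0.002, stop at 0.034 (fully home, nose in the keeper); needs about 1.5 N. At 0.030 to 0.034 the catch can spring up into the bolt's second notch and lock it. With the catch up the bolt has only about 4 mm of play.
- objective_can: Black plastic objective can with a grey screw cap, 37 mm across, 54 mm high, standing beside the case's +y end; origin at the centre of its underside. Leave alone.
- eyepiece: Dark grey spare eyepiece, 34 mm across, 51 mm high, standing beside the case's -y end; origin at the centre of its underside. Leave alone.
- loupe: Black loupe with a light band, 36 mm across, 30 mm high, standing behind the case (+x side, away from the handle); origin at the centre of its underside. Leave alone.

How it is judged:
By the outcome, as a careful person would: the job done as asked, in the order asked, and still so for the second after the job is handed in, with the robot touching nothing.
It also fails if it takes over 35 s, if anything falls off the work surface, if the arm or the gripper's body presses on something with over 40 N, if the wrist force passes 120 N, or if a joint passes its speed limit or range.

## Robot

A 6-joint arm with a two-finger parallel gripper is mounted at the origin on a cart in front of the work surface, level with it; the furniture and walls round the work are solid. World frame = base frame: x ahead of the robot, y to its left, z up, the work surface at z = 0. Lengths are in mm, angles in rad, forces in N, time in s.
With the tool pointing down it reaches from about 300 to 950 mm from the base axis. Payload 3.1 kg.
Tool frame: the origin (TCP) lies midway between the tips of the shut fingers; the grasp point (between the pads) lies 19 mm behind it (ctrl.grasp_offset is the distance from the TCP to the grasp point, in mm); z points along the fingers, y is the line along which they close (so a half turn about z gives the same grasp; the last joint's range is limited). The gripper opens to 85 mm and grips with 20 to 120 N. Pads are 22 mm wide; open, the fingers measure 114 mm over their backs; the gripper's body (76 mm by 85 mm) begins 54 mm behind the grasp point. The pads swing forward as they close: fully open they stand 13 mm farther back than shut.
Start: joints at [-1.205, 0.308, 1.634, -0, 1.2, -0.07], TCP at [263.81, -566.601, 231.272] pointing down, gripper open.
Joint ranges: [-3.06, 3.06], [-0.79, 1.96], [0.05, 2.63], [-1.19, 4.34], [0.05, 2.64], [-2.94, 2.94]. Speed limits (rad/s): [2.79, 2.79, 3.14, 3.14, 3.14, 3.14].

## Interface

Orientations are given as a unit quaternion [x, y, z, w].
In Python, from plant import ctrl, imaging, find_in gives the robot as it stands. The module is installed in compiled form; this text tells all that it offers.
- The arm moves only by the tool servo_tool, never from a script. Its argument "motion" is a list of rows, each a list of 7 numbers: the closure, from -1 (fully open) to 1 (shut), then the shift along the tool's x, y, z as a fraction of full scale, then the turn, a rotation vector about the tool's x, y, z as a fraction of full scale. In form: [[claw, tx, ty, tz, wx, wy, wz], ...]. A call has 1 to 12 rows; each row shifts and turns the commanded pose from where the row before left it, along the tool's axes as they then stand; what a row does not reach is not made up. Full scale, the value 1, is 4 cm for a shift and 6 degrees for a turn. A row lasts 1/12 s, in which the tool goes at most 41.7 mm and 7.16 degrees, less where a joint would pass 70% of its speed; a pose out of reach is approached as far as the arm can. A call with a number of a shift or a turn outside -1 to 1 is refused whole. A call with a gripper value outside its range is refused whole. The fingers move at their own pace and stop on an object; "squeeze" is the grip in N (left out, the last holds). Time passes only in rows, so rows that do not move let the fingers close. It gives the time, the measured TCP pose, the force, the opening and the grip force at its end, in the units of the state.
- ctrl.observe(): the state, without advancing time (a new reading comes with each control period).
- imaging.capture(name): name is "side" or "top"; returns (picture, depth): 480x640x3 uint8, blue, green, red; 480x640 float32, mm along the optical axis (not along the pixel's ray), 0 where there is no reading.
- imaging.camera_model(name): a dict with "fx", "fy", "cx", "cy" (pixels), "k1" (the pictures are not rectified: a ray, as slopes to the right and down, at radius r is drawn at 1 + k1 r^2 times it, then the intrinsics apply), "R" (3x3) and "t" (3): a world point X has camera coordinates R X + t. Camera axes: x right, y down, z forward; pixel columns grow to the right and rows downward; lengths in mm; the calibration is good to about 2 mm. A picture is of the moment at which its call begins. camera_model takes no time and is no camera call.
- ctrl.close_job(): hands the job in; it is judged then, once.
Trained networks look in the newest picture that a camera, given by its name, has taken for a name from the list of things; names that differ only in an ending like _2 or _b are one class to them, and where a whole thing is asked for, a point or a joint stands for the part that bears it (a point fixed in the world has none). Each returns a list of dicts, best first, with "conf" (0 to 1); they miss things now and then, are a little off and sometimes report something else, mostly with a low value. They report only what shows in the picture. A call takes as long as a camera call.
- find_in(query, camera): "rect" ([left, top, width, height] in pixels, round what is visible of it).
The state is a dict: "time_s": time; "q": joint angles; "qvel": joint speeds; "effort": joint torques, N m; "eef_pos": TCP position; "tcp_rot": TCP orientation; "contact_force": force on the tool from outside, world axes, zero at the start; "moment": the same for the moment, N m; "width": opening from 0.0 (shut) to 1.0 (fully open); "finger_force": force on a finger pad.
Only numpy, scipy, OpenCV 4.12 (cv2) and the standard library are available. Lean on these libraries where they do the work, as an engineer would, in place of code of your own. Each camera call takes 0.05 s, during which the arm holds its last target. There are 200 camera calls.

## Working session

There is one attempt and no reset: what is moved stays moved. The work goes in short steps, Python scripts to look and compute and a tool call to move; the robot and the scene stay as the last step left them, time stands still between calls to the robot, and variables do not carry over. Pictures are saved under pics/ and viewed, at most 10 in all, crops included, and the job is handed in when it is done.

Besides the shell and the picture viewer there is one more tool, called after "Call:" in YAML: its name, and indented under it one key for each argument. servo_tool: Moves the arm, as the interface text tells. Shift numbers are shares of 4 cm and turn numbers shares of 6 degrees, none past 1 either way. Its arguments: {"type":"object","properties":{"motion":{"type":"array"},"squeeze":{"type":"number"}},"required":["motion"]}

```bash
mkdir -p pics; cat > h.py <<'E'
import numpy as np, cv2
from plant import ctrl, imaging, find_in
def pix2world(cam,u,v,d):
    m=imaging.camera_model(cam)
    xd=(np.asarray(u,float)-m['cx'])/m['fx']; yd=(np.asarray(v,float)-m['cy'])/m['fy']
    x,y=xd,yd
    for _ in range(8):
        s=1+m['k1']*(x*x+y*y); x,y=xd/s,yd/s
    P=np.stack([x*d,y*d,np.asarray(d,float)+0*x],-1)
    return (P-np.array(m['t']))@np.array(m['R'])
def cloud(cam,depth):
    v,u=np.mgrid[:480,:640]
    return pix2world(cam,u,v,depth)
E
python3 - <<'E'
from h import *
for c in ['top','side']:
    p,d=imaging.capture(c); cv2.imwrite(f'pics/{c}0.png',p); np.savez(f'{c}0.npz',p=p,d=d)
    m=imaging.camera_model(c); print(c,m['fx'],-np.array(m['R']).T@np.array(m['t']),(d>0).mean())
    for q in ['case','catch_top','lug','objective_can','eyepiece','loupe']:
        r=find_in(q,c); print(q,[(np.round(x['rect']).tolist(),round(x['conf'],2)) for x in r[:2]])
s=ctrl.observe(); print(s)
E
```

```text
top 559.3501145611859 [467.66192509  62.35247903 928.12681852] 0.996015625
case [([341.0, 239.0, 74.0, 34.0], 0.7), ([291.0, 209.0, 150.0, 130.0], 0.59)]
catch_top [([331.0, 260.0, 63.0, 48.0], 0.76)]
lug [([342.0, 239.0, 72.0, 34.0], 0.51)]
objective_can [([267.0, 234.0, 24.0, 24.0], 0.77)]
eyepiece [([437.0, 278.0, 23.0, 20.0], 0.93), ([390.0, 203.0, 20.0, 20.0], 0.27)]
loupe [([390.0, 205.0, 19.0, 20.0], 0.78)]
side 550.1478520362831 [ 581.02224764 -605.8615453   653.04359568] 0.9959309895833334
case [([226.0, 235.0, 137.0, 130.0], 0.89)]
catch_top [([263.0, 249.0, 40.0, 43.0], 0.75)]
lug [([289.0, 262.0, 48.0, 58.0], 0.81)]
objective_can [([322.0, 220.0, 20.0, 28.0], 0.74), ([228.0, 234.0, 136.0, 132.0], 0.48)]
eyepiece [([256.0, 339.0, 26.0, 41.0], 0.87), ([226.0, 234.0, 138.0, 130.0], 0.5)]
loupe [([351.0, 318.0, 24.0, 29.0], 0.85)]
{'time_s': 0.7, 'q': array([-1.20468753e+00,  3.08057849e-01,  1.63376031e+00, -9.93865349e-06,
        1.19974371e+00, -6.96950810e-02]), 'qvel': array([ 0.00102118,  0.00020296,  0.00027851, -0.00114016,  0.00030334,
        0.00030689]), 'effort': array([ 3.77428587e-04, -4.15121663e+01, -2.77007747e+01, -8.70824010e-05,
        7.70253246e-04, -1.87605298e-05]), 'eef_pos': array([ 263.81836041, -566.60884238,  231.31724872]), 'tcp_rot': array([ 9.76352770e-01,  2.16183413e-01, -2.30780580e-06,  1.59053822e-05]), 'contact_force': array([-0.10685837, -0.48618698,  0.30309587]), 'moment': array([0.01035122, 0.04319518, 0.04208881]), 'finger_force': 0.0, 'width': 0.9984602888081363}
```

```bash
python3 - <<'E'
from h import *
t=np.load('top0.npz'); s=np.load('side0.npz')
a=cv2.resize(t['p'][190:350,250:470],None,fx=3.6,fy=3.6,interpolation=cv2.INTER_CUBIC)
b=cv2.resize(s['p'][210:390,210:390],None,fx=3.3,fy=3.3,interpolation=cv2.INTER_CUBIC)
cv2.imwrite('pics/t1.png',a);cv2.imwrite('pics/s1.png',b)
for c,z in (('top',t),('side',s)):
    P=cloud(c,z['d']); 
    print(c,'table z',np.median(P[...,2][(abs(P[...,2])<15)]))
    for lo,hi in ((46,54),(72,80),(88,98)):
        m=(P[...,2]>lo)&(P[...,2]<hi)&(P[...,0]>300)&(P[...,0]<650)&(abs(P[...,1]-30)<200)
        v,u=np.nonzero(m); 
        if len(u)<5: print(lo,len(u));continue
        Q=P[m]; r=cv2.minAreaRect(Q[:,:2].astype(np.float32)); print(lo,len(u),np.median(Q,0).round(1),Q.mean(0).round(1),r)
E
```

```text
top table z -0.5267410271514703
46 8937 [492.6  -5.1  49.6] [496.9  -3.4  49.7] ((501.94873046875, 2.4744415283203125), (315.05364990234375, 150.15768432617188), 74.52336120605469)
72 928 [473.6   4.2  75.4] [473.9   4.   75.4] ((500.0771484375, -3.318981170654297), (92.04843139648438, 79.45911407470703), 74.50668334960938)
88 132 [524.4 -18.7  92. ] [524.9 -19.   92. ] ((525.1505126953125, -19.273666381835938), (11.894909858703613, 25.653656005859375), 74.79920196533203)
side table z 0.6834075430523989
46 6418 [491.8 -38.7  50.6] [497.1 -27.9  50.6] ((501.7615051269531, 2.0035858154296875), (317.6683654785156, 151.05136108398438), 74.19635772705078)
72 740 [474.6  -6.   76.6] [478.1  -2.5  76.4] ((500.4436950683594, -4.390129089355469), (93.62186431884766, 81.0134506225586), 75.04147338867188)
88 123 [524.8 -21.8  92.7] [524.8 -21.6  92.5] ((524.34716796875, -20.139625549316406), (12.3076753616333, 25.574661254882812), 83.25499725341797)
```

View pics/t1.png

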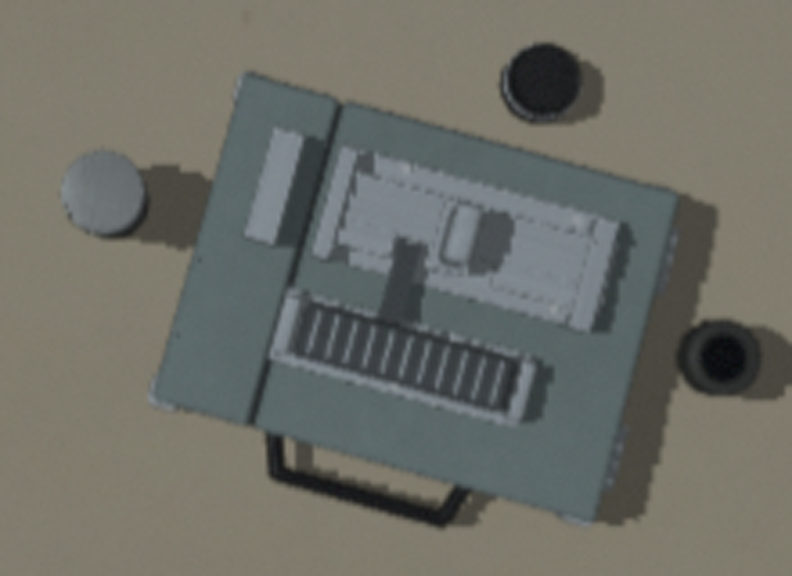

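View pics/s1.png

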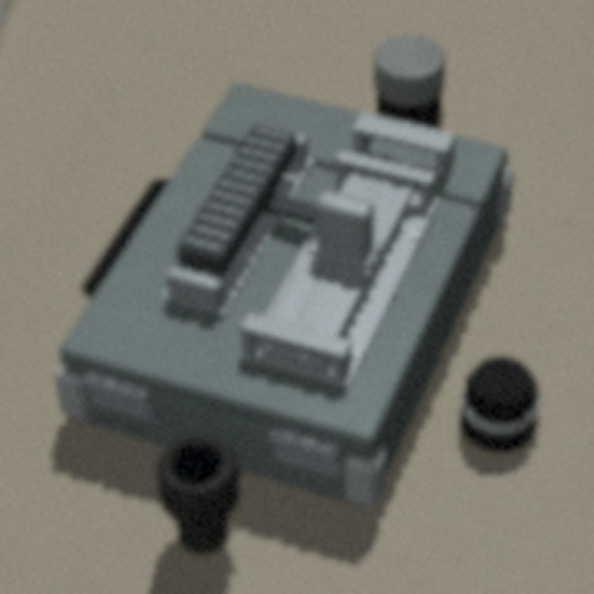

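The top view shows the case yawed about -15.5°. The catch is centred near (474, 4) and the lug near (525, -19), with the handle toward the robot. The side view agrees. I'll put the tool's x along case +y and its y along case +x, with the fingers about 42 mm apart.

Call:
servo_tool:
  motion:
    - [0,0,0,0,0,0,-1]
    - [0,0,0,0,0,0,-1]
    - [0,0,0,0,0,0,-1]
    - [0,0,0,0,0,0,-1]
    - [0,0,0,0,0,0,-1]
    - [0,0,0,0,0,0,-1]
    - [0,0,0,0,0,0,-1]
    - [0,0,0,0,0,0,-1]
    - [0,0,0,0,0,0,-0.25]
    - [0,0,0,0,0,0,0]
  squeeze: 20

```text
time_s: 1.53
eef_pos: [263.8, -566.6, 231.3]
tcp_rot: [0.796, 0.605, -0.0, -0.0]
contact_force: [0.5, 0.5, -0.6]
width: 0.507
finger_force: 0.0
```

Call:
servo_tool:
  motion:
    - [0,1,0.13,0,0,0,0]
    - [0,1,0.13,0,0,0,0]
    - [0,1,0.13,0,0,0,0]
    - [0,1,0.13,0,0,0,0]
    - [0,1,0.13,0,0,0,0]
    - [0,1,0.13,0,0,0,0]
    - [0,1,0.13,0,0,0,0]
    - [0,1,0.13,0,0,0,0]
    - [0,1,0.13,0,0,0,0]
    - [0,1,0.13,0,0,0,0]
    - [0,0,0,0,0,0,0]
    - [0,0,0,0,0,0,0]

```text
time_s: 2.53
eef_pos: [421.7, -193.3, 231.5]
tcp_rot: [0.795, 0.607, 0.0, 0.0]
contact_force: [-0.4, -0.0, -0.6]
width: 0.5
finger_force: 0.0
```

Call:
servo_tool:
  motion:
    - [0,1,0.15,0,0,0,0]
    - [0,1,0.15,0,0,0,0]
    - [0,1,0.15,0,0,0,0]
    - [0,1,0.15,0,0,0,0]
    - [0,0.33,0.03,0,0,0,0]
    - [0,0,0,0.8,0,0,0]
    - [0,0,0,0.8,0,0,0]
    - [0,0,0,0.8,0,0,0]
    - [0,0,0,0.7,0,0,0]
    - [0,0,0,0,0,0,0]
    - [0,0,0,0,0,0,0]

```text
time_s: 3.45
eef_pos: [490.2, -36.1, 106.0]
tcp_rot: [0.797, 0.604, -0.002, -0.001]
contact_force: [0.1, -1.2, 0.6]
width: 0.501
finger_force: 0.0
```

```bash
python3 - <<'E'
from h import *
o=ctrl.observe(); print(o['eef_pos'],o['contact_force'],o['width'])
ps=[]
for c in ['top','side']:
    p,d=imaging.capture(c); np.savez(f'{c}1.npz',p=p,d=d)
    P=cloud(c,d); 
    m=(P[...,2]>96)&(P[...,2]<140)&(np.hypot(P[...,0]-492,P[...,1]+33)<70)
    Q=P[m]; q=Q-[500.7,-3.3,0]; ex=np.array([.9636,-.2672,0]);ey=np.array([.2672,.9636,0])
    cx,cy=q@ex,q@ey
    for n,k in (('A',cx<0),('B',cx>0)):
        if k.sum()>10: print(c,n,k.sum(),'x',np.percentile(cx[k],[2,98]).round(1),'y',np.percentile(cy[k],[2,98]).round(1),'z',np.percentile(Q[k,2],[1,99]).round(1))
    ps.append(cv2.resize(p[190:350,230:450] ,(400,291)) if c=='top' else cv2.resize(p[170:390,190:410],(400,400)))
ps[0]=cv2.copyMakeBorder(ps[0],0,109,0,0,0)
cv2.imwrite('pics/c1.png',np.hstack(ps))
E
```

```text
[490.20403164 -36.11441676 105.97474018] [ 0.10806975 -1.15306469  0.58022553] 0.5011391946912532
side A 197 x [-34.2 -20.4] y [-46.8 -24.9] z [111.5 139.7]
side B 176 x [22.2 35.3] y [-46.7 -27.7] z [112.  139.8]
```

View pics/c1.png

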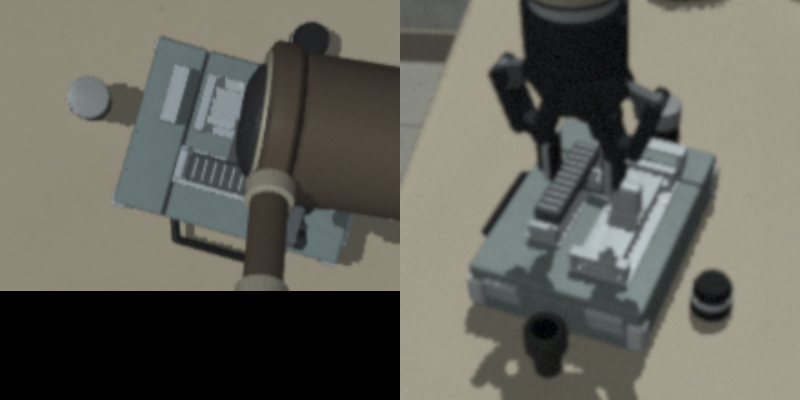

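The fingers sit over the catch and behind the lug: A spans case x -34 to -20, B 22 to 35, tips at about z 111. I'll shift 3.5 mm toward +y and descend.

Call:
servo_tool:
  motion:
    - [0,0.08,0,0,0,0,0]
    - [0,0,0,0.35,0,0,0]
    - [0,0,0,0.35,0,0,0]
    - [0,0,0,0,0,0,0]
    - [0,0,0,0,0,0,0]
    - [0,0,0,0,0,0,0]

```text
time_s: 4.05
eef_pos: [493.9, -32.1, 80.8]
tcp_rot: [0.796, 0.605, 0.001, 0.001]
contact_force: [0.5, 0.8, 0.4]
width: 0.499
finger_force: 0.0
```

Call:
servo_tool:
  motion:
    - [0,0,0,0.05,0,0,0]
    - [0,0,0,0.05,0,0,0]
    - [0,0,0,0,0,0,0]
    - [0,0,0,0,0,0,0]

```text
time_s: 4.38
eef_pos: [492.6, -31.9, 75.4]
tcp_rot: [0.796, 0.605, 0.0, 0.0]
contact_force: [0.0, -0.0, 0.1]
width: 0.499
finger_force: 0.0
```

Call:
servo_tool:
  motion:
    - [0,0,0,0.05,0,0,0]
    - [0,0,0,0,0,0,0]
    - [0,0,0,0,0,0,0]

```text
time_s: 4.63
eef_pos: [492.9, -32.0, 73.6]
tcp_rot: [0.796, 0.605, 0.0, 0.0]
contact_force: [-0.3, -0.5, 2.3]
width: 0.5
finger_force: 1.1
```

Call:
servo_tool:
  motion:
    - [0,0,0,0.025,0,0,0]
    - [0,0,0,0,0,0,0]
    - [0,0,0,0,0,0,0]

```text
time_s: 4.88
eef_pos: [492.9, -32.0, 72.5]
tcp_rot: [0.796, 0.605, 0.0, 0.0]
contact_force: [0.2, 0.4, 3.1]
width: 0.499
finger_force: 1.4
```

Call:
servo_tool:
  motion:
    - [0,0,0,0.025,0,0,0]
    - [0,0,0,0,0,0,0]
    - [0,0,0,0,0,0,0]

```text
time_s: 5.13
eef_pos: [492.9, -32.0, 71.4]
tcp_rot: [0.796, 0.605, 0.0, 0.0]
contact_force: [0.9, 0.2, 4.1]
width: 0.498
finger_force: 1.7
```

Call:
servo_tool:
  motion:
    - [0,0,0,0.025,0,0,0]
    - [0,0,0,0,0,0,0]
    - [0,0,0,0,0,0,0]

```text
time_s: 5.38
eef_pos: [492.9, -32.0, 70.4]
tcp_rot: [0.796, 0.605, 0.0, 0.0]
contact_force: [1.5, -0.4, 4.8]
width: 0.502
finger_force: 1.9
```

Call:
servo_tool:
  motion:
    - [0,0,0,0.025,0,0,0]
    - [0,0,0,0,0,0,0]
    - [0,0,0,0,0,0,0]

```text
time_s: 5.63
eef_pos: [492.9, -32.0, 69.4]
tcp_rot: [0.796, 0.605, 0.0, 0.0]
contact_force: [1.4, 0.0, 4.2]
width: 0.505
finger_force: 2.2
```

Call:
servo_tool:
  motion:
    - [0,0,0,0.02,0,0,0]
    - [0,0,0,0,0,0,0]
    - [0,0,0,0,0,0,0]

```text
time_s: 5.88
eef_pos: [492.9, -32.0, 68.6]
tcp_rot: [0.796, 0.605, 0.0, 0.0]
contact_force: [2.0, 0.3, 4.4]
width: 0.502
finger_force: 2.4
```

Call:
servo_tool:
  motion:
    - [0,0.05,0,0,0,0,0]
    - [0,0.05,0,0,0,0,0]
    - [0,0.05,0,0,0,0,0]
    - [0,0,0,0,0,0,0]
    - [0,0,0,0,0,0,0]

```text
time_s: 6.3
eef_pos: [493.4, -26.5, 68.3]
tcp_rot: [0.796, 0.605, -0.001, -0.0]
contact_force: [-0.9, -3.1, 5.7]
width: 0.5
finger_force: 2.6
```

Call:
servo_tool:
  motion:
    - [0,0.05,0,0,0,0,0]
    - [0,0.05,0,0,0,0,0]
    - [0,0,0,0,0,0,0]
    - [0,0,0,0,0,0,0]

```text
time_s: 6.63
eef_pos: [494.5, -22.8, 68.3]
tcp_rot: [0.796, 0.606, -0.001, -0.0]
contact_force: [0.5, -3.3, 4.8]
width: 0.499
finger_force: 2.8
```

Call:
servo_tool:
  motion:
    - [0,0.05,0,0,0,0,0]
    - [0,0.05,0,0,0,0,0]
    - [0,0.05,0,0,0,0,0]
    - [0,0.05,0,0,0,0,0]
    - [0,0.05,0,0,0,0,0]
    - [0,0,0,0,0,0,0]
    - [0,0,0,0,0,0,0]

```text
time_s: 7.22
eef_pos: [497.1, -13.1, 68.3]
tcp_rot: [0.796, 0.605, -0.001, -0.0]
contact_force: [-0.2, -3.8, 5.0]
width: 0.503
finger_force: 2.8
```

```bash
python3 - <<'E'
from h import *
p,d=imaging.capture('side')
cv2.imwrite('pics/s2.png',cv2.resize(p[190:390,200:400],(600,600),interpolation=cv2.INTER_CUBIC))
for n,d_ in (('before',np.load('side0.npz')['d']),('now',d)):
    P=cloud('side',d_); q=P-[500.7,-3.3,0]; cx=q@[.9636,-.2672,0]; cy=q@[.2672,.9636,0]
    m=(P[...,2]>62)&(P[...,2]<70)&(cx>-41)&(cx<42)&(cy>-80)&(cy<-58); print(n,'-y bridge',m.sum(),np.percentile(cy[m],[5,50,95]).round(1),np.percentile(cx[m],[3,97]).round(1))
    m=(P[...,2]>45)&(P[...,2]<55)&(cx>60)&(cx<85)&(abs(cy)<90); print('  +x edge',m.sum(),np.percentile(cx[m],[50,98]).round(1))
    m=(P[...,2]>85)&(P[...,2]<96)&(cx>10)&(cx<45)&(cy>-40)&(cy<40); print('  lug zone',m.sum(),np.percentile(cy[m],[3,50,97]).round(1))
E
```

```text
before -y bridge 259 [-76.6 -71.9 -59.2] [ 4.9 40.3]
  +x edge 903 [67.9 74.6]
  lug zone 150 [-16.  -12.8  -5.9]
now -y bridge 188 [-74.6 -69.7 -58.5] [ 4.1 40.6]
  +x edge 903 [67.9 74.7]
  lug zone 91 [-22.7 -16.8   2.9]
```

View pics/s2.png

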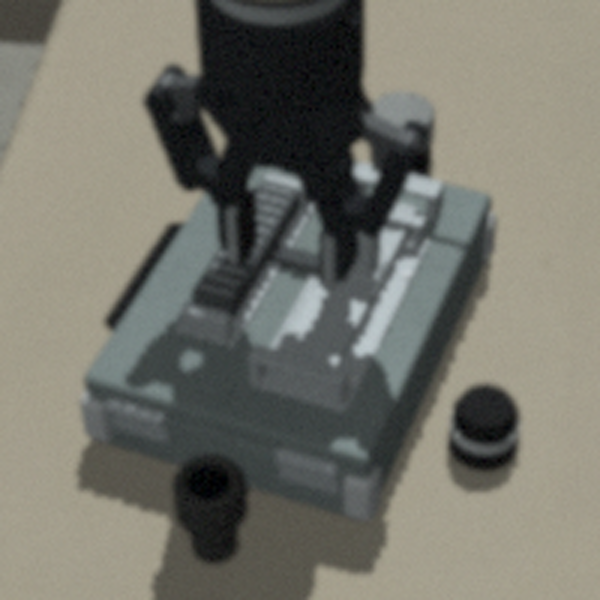

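The pressed catch holds at about 5 N, and the lug moves ahead of finger B at about 4 N. The case looks unmoved. I'll keep pushing.

Call:
servo_tool:
  motion:
    - [0,0.05,0,0,0,0,0]
    - [0,0.05,0,0,0,0,0]
    - [0,0.05,0,0,0,0,0]
    - [0,0.05,0,0,0,0,0]
    - [0,0.05,0,0,0,0,0]
    - [0,0.05,0,0,0,0,0]
    - [0,0.05,0,0,0,0,0]
    - [0,0,0,0,0,0,0]
    - [0,0,0,0,0,0,0]

```text
time_s: 8.02
eef_pos: [500.8, 0.3, 68.3]
tcp_rot: [0.796, 0.605, -0.001, -0.0]
contact_force: [-0.3, -3.8, 5.4]
width: 0.496
finger_force: 2.8
```

Call:
servo_tool:
  motion:
    - [0,0.025,0,0,0,0,0]
    - [0,0.025,0,0,0,0,0]
    - [0,0,0,0,0,0,0]

```text
time_s: 8.27
eef_pos: [501.3, 2.1, 68.3]
tcp_rot: [0.796, 0.606, -0.001, 0.0]
contact_force: [-0.3, -4.6, 5.3]
width: 0.503
finger_force: 3.0
```

```bash
python3 - <<'E'
from h import *
o=ctrl.observe(); print(o['eef_pos'],o['contact_force'])
p,d=imaging.capture('side')
for n,d_ in (('before',np.load('side0.npz')['d']),('now',d)):
    P=cloud('side',d_); q=P-[500.7,-3.3,0]; cx=q@[.9636,-.2672,0]; cy=q@[.2672,.9636,0]
    m=(P[...,2]>10)&(P[...,2]<45)&(cx>-65)&(cx<65)&(cy<-90)&(cy>-108); print(n,'-y face',m.sum(),np.percentile(cy[m],[10,50,90]).round(1))
    m=(P[...,2]>45)&(P[...,2]<54)&(cx>-70)&(cx<70)&(cy<-90)&(cy>-108); print(n,'-y edge',m.sum(),np.percentile(cy[m],[2,5]).round(1))
E
```

```text
[501.28104264   2.07603583  68.26238337] [-0.26359483 -4.56330267  5.32943674]
before -y face 1166 [-103.1 -100.1  -98.7]
before -y edge 699 [-100.9 -100.5]
now -y face 1164 [-103.3 -100.1  -98.7]
now -y edge 705 [-100.7 -100.4]
```

Call:
servo_tool:
  motion:
    - [0,0.025,0,0,0,0,0]
    - [0,0,0,0,0,0,0]
    - [0,0,0,0,0,0,0]

```text
time_s: 8.57
eef_pos: [501.5, 3.0, 68.2]
tcp_rot: [0.796, 0.606, -0.001, -0.0]
contact_force: [-0.4, -3.6, 5.3]
width: 0.499
finger_force: 3.0
```

Call:
servo_tool:
  motion:
    - [0,0.025,0,0,0,0,0]
    - [0,0,0,0,0,0,0]
    - [0,0,0,0,0,0,0]

```text
time_s: 8.82
eef_pos: [501.7, 3.9, 68.2]
tcp_rot: [0.796, 0.605, -0.001, -0.0]
contact_force: [-0.7, -3.5, 6.5]
width: 0.501
finger_force: 3.0
```

Call:
servo_tool:
  motion:
    - [0,0.02,0,0,0,0,0]
    - [0,0,0,0,0,0,0]
    - [0,0,0,0,0,0,0]

```text
time_s: 9.07
eef_pos: [501.9, 4.3, 68.3]
tcp_rot: [0.796, 0.606, -0.002, 0.0]
contact_force: [-0.8, -5.6, 6.3]
width: 0.501
finger_force: 4.2
```

Call:
servo_tool:
  motion:
    - [0,0.015,0,0,0,0,0]
    - [0,0,0,0,0,0,0]
    - [0,0,0,0,0,0,0]

```text
time_s: 9.32
eef_pos: [501.9, 4.3, 68.3]
tcp_rot: [0.796, 0.606, -0.002, 0.0]
contact_force: [-0.7, -8.1, 6.1]
width: 0.5
finger_force: 4.9
```

The bolt is at its stop. I'll back off 1 mm, lift straight up and clear away.

Call:
servo_tool:
  motion:
    - [0,-0.04,0,0,0,0,0]
    - [0,0,0,0,0,0,0]
    - [0,0,0,-0.05,0,0,0]
    - [0,0,0,-0.1,0,0,0]
    - [0,0,0,-0.15,0,0,0]
    - [0,0,0,-0.5,0,0,0]
    - [0,0,0,-1,0,0,0]
    - [0,0,0,-1,0,0,0]
    - [0,0,0,-1,0,0,0]
    - [0,0,0,0,0,0,0]

```text
time_s: 10.15
eef_pos: [507.9, 5.0, 229.1]
tcp_rot: [0.796, 0.605, 0.006, 0.004]
contact_force: [1.4, 0.0, 1.0]
width: 0.497
finger_force: 0.0
```

Call:
servo_tool:
  motion:
    - [0,-1,0,0,0,0,0]
    - [0,-1,0,0,0,0,0]
    - [0,-1,0,0,0,0,0]
    - [0,-1,0,0,0,0,0]
    - [0,-1,0,0,0,0,0]
    - [0,-1,0,0,0,0,0]
    - [0,-1,0,0,0,0,0]
    - [0,-1,0,0,0,0,0]
    - [0,-1,0,0,0,0,0]
    - [0,0,0,0,0,0,0]
    - [0,0,0,0,0,0,0]

```text
time_s: 11.07
eef_pos: [405.2, -343.2, 219.7]
tcp_rot: [0.797, 0.603, 0.0, -0.001]
contact_force: [0.7, -0.0, -0.2]
width: 0.501
finger_force: 0.0
```

```bash
python3 - <<'E'
from h import *
o=ctrl.observe(); print(o['eef_pos'],o['contact_force'],o['time_s'])
p,d=imaging.capture('top')
cv2.imwrite('pics/t3.png',cv2.resize(p[190:350,250:470],None,fx=3.6,fy=3.6,interpolation=cv2.INTER_CUBIC))
for n,d_ in (('before',np.load('top0.npz')['d']),('now',d)):
    P=cloud('top',d_); q=P-[500.7,-3.3,0]; cx=q@[.9636,-.2672,0]; cy=q@[.2672,.9636,0]
    m=(P[...,2]>88)&(P[...,2]<98)&(abs(cx)<45)&(abs(cy)<60); print(n,'lug',m.sum(),cx[m].mean().round(1),cy[m].mean().round(1))
    m=(abs(cx+28)<8)&(abs(cy)<40); print('catch z',np.median(P[m][:,2]).round(2))
    m=(P[...,2]>46)&(P[...,2]<54)&(abs(cx)<80)&(abs(cy)<106); print('case',cv2.minAreaRect(np.c_[cx[m],cy[m]].astype(np.float32)))
E
```

```text
[ 405.24868598 -343.16365203  219.73144014] [ 0.73148476 -0.01761209 -0.19597083] 11.0667
before lug 132 27.5 -8.6
catch z 75.45
case ((-0.337249755859375, -0.32537078857421875), (150.15176391601562, 200.43919372558594), 0.021710151806473732)
now lug 130 27.5 24.0
catch z 75.51
case ((-0.36468505859375, -0.3634185791015625), (200.52980041503906, 150.0736541748047), 89.98857116699219)
```

View pics/t3.png

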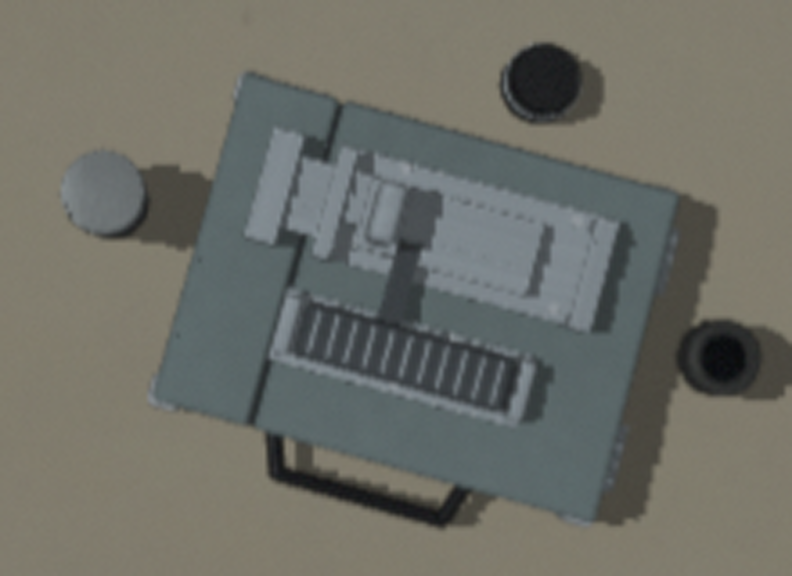

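The picture shows the bolt's nose in the keeper (around 275, 185), with the lug moved 32.6 mm. The catch is back at its original height, and the case and its neighbours are unmoved.

```bash
python3 -c "
from plant import ctrl
print(ctrl.close_job())"
```

```text
the job is handed in; nothing more can be done
None
```

The case is locked: the bolt was pushed to its stop in the keeper, the catch sprang back up to full height, the case, can, eyepiece and loupe did not move, and the job is handed in (about 11 s used).

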